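# Press the lid on a gift tin in the clamp fixture and put it on display

### The job

Put the oblong gift tin whose lid stands proud into the nest of the closing fixture and let go of it, swing the clamp arm over onto its lid until the lid is pressed fully home, then swing the clamp back as far as it goes. Then lift the tin out and set it lengthwise on the free part of the narrow wooden display riser, beside the round tin without touching it, centred across the ledge and let go. Keep the tin upright throughout, press the lid with the clamp only, and leave the other goods where they are.

Things in the scene. Friction and masses are not known exactly. Their poses are not given: they have to be found in the camera images.
- tin: oblong brass gift tin with two dark bands, body 100 x 54 x 44 mm (x, y, z), 0.17 to 0.35 kg. Origin: centre of its underside; x along its length, z up. Grip it across its 54 mm width and keep off its lid: the steel press-in lid on top is inset 4 mm from every side. The only oblong loose tin; it and the amber jar may swap places
- lid (a joint): height in m by which the steel lid stands above its home position in the tin; 0 = fully home, starts at 0.005 to 0.007 (upper stop 0.009). Stiff: about 6 N pushes it down and it stays where left
- lid_top (a point): centre of the lid's flat top (lid 92 x 46 mm); 50 mm above the tin's underside when the lid is home. z up
- fixture: closing fixture fixed to the table: aluminium base plate 100 x 205 x 15 mm (x, y, z), reaching from y = -81 to +125 mm. Origin at table height below the nest centre. x is parallel to the clamp's hinge, y runs along the nest towards the hinge. Two dark steel cheeks at y = 65 to 99 mm, x = +-14 to +-22 mm, 100 mm high, carry the hinge
- nest_floor (a point): centre of the nest floor on the fixture, 15 mm above the table, axes as the fixture. The nest takes the tin with its length along the fixture's y, either way round: low steel rails, 7 mm high above the floor, stand along its four sides with 4.5 mm play at each side and 5 mm at each end, so fingertips must stay 8 mm or more above the floor
- clamp_hinge (a point): point on the clamp's hinge axis (axis along the fixture's x), 80 mm in +y from the nest centre, 85 mm above the table, axes as the fixture
- clamp (a joint): clamp arm angle, rad: 0 = level over the nest, its pad just on a lid that is home (stop -0.04); 1.57 = upright; 2.25 = swung back to its stop over fixture +y, its start. Over-centre: its own weight pulls it down onto the part below about 1.6 and to the open stop above. Up to 3 N at the knob moves it; pressing the lid home takes a push of some 2 N or more down at the knob
- clamp_knob (a point): centre of the black knob at the clamp arm's end, a cylinder 28 mm in diameter and 30 mm long along the fixture's x, 165 mm from the hinge axis. At angle a it lies at 165 mm * cos(a) in -y and 165 mm * sin(a) up from the hinge. It spins freely on its pin, so it can be pinched from above on its flat ends all the way (arm 14 mm wide). The clamp's rubber pad is 80 mm from the hinge
- riser: fixed pale wooden display riser: foot 250 x 75 x 12 mm, on it a ledge 240 x 40 mm (x, y) whose flat top is 60 mm above the table. Origin under its centre at table height, x along the ledge towards the end with the round tin
- riser_spot (a point): centre of the free part of the ledge's top, 45 mm in riser -x from its middle; axes as the riser. The tin belongs here with its length along the riser's x, either way round. The tin (54 mm) is wider than the ledge (40 mm)
- round_tin: round copper-coloured tin, 51 mm in diameter, 52 mm high, standing on the ledge about 85 mm in riser +x from its middle; leave alone. Origin: centre of underside
- jar: amber glass jar with a steel cap, 60 mm in diameter, 75 mm high; near the tin, leave alone. Origin: centre of underside
- honey_a: honey jar with brass cap, 64 mm in diameter, 80 mm high, beyond the fixture; leave alone. Origin: centre of underside
- honey_b: second, equal honey jar beside it; leave alone. Origin: centre of underside
- house_tin: house-shaped tin 60 x 80 mm, about 95 mm high to its dark roof ridge; leave alone. Origin: centre of underside
- card: small white price card in a black foot 30 x 70 mm, 60 mm high; leave alone. Origin: centre of underside
- scoop: small spoon-like scoop with a wooden handle, 140 mm long, lying on the table near the robot; leave alone
Mind the look-alikes: they are no part of the job. Leave any pink or purple look-alike of the tin alone.

How it is judged (in metres and radians):
On the way, in this order (a step that is already met when the one before it is completed fails the run):
1. the tin stands down in the nest, let go, its lid still proud and the clamp still open (x of tin in the frame of nest_floor between -0.007 and 0.007 m and y of tin in the frame of nest_floor between -0.008 and 0.008 m and z of tin in the frame of nest_floor between -0.003 and 0.003 m and angle between the x axis of tin and the y axis of fixture, either way round below 0.15 rad and angle between tin's own z axis and vertical below 0.08 rad and contact force between the fingers and tin below 0.3 N and value of joint lid above 0.003 m and value of joint clamp above 1.7 rad), for 0.1 s.
2. the clamp is down on the tin in the nest and the lid is pressed home (x of tin in the frame of nest_floor between -0.007 and 0.007 m and y of tin in the frame of nest_floor between -0.008 and 0.008 m and z of tin in the frame of nest_floor between -0.003 and 0.003 m and angle between the x axis of tin and the y axis of fixture, either way round below 0.15 rad and angle between tin's own z axis and vertical below 0.08 rad and value of joint lid below 0.0015 m and value of joint clamp below 0.06 rad), for 0.1 s.
3. the clamp is swung back open, the tin still in the nest with its lid home (x of tin in the frame of nest_floor between -0.007 and 0.007 m and y of tin in the frame of nest_floor between -0.008 and 0.008 m and z of tin in the frame of nest_floor between -0.003 and 0.003 m and angle between the x axis of tin and the y axis of fixture, either way round below 0.15 rad and angle between tin's own z axis and vertical below 0.08 rad and value of joint lid below 0.0015 m and value of joint clamp above 2.1 rad), for 0.1 s.
At the end, for the whole second after the job is handed in: The tin rests upright on the riser's ledge, within 30 mm along and 10 mm across of the middle of its free part, its length within 0.2 rad of the ledge, released, at rest and clear of the round tin; its lid is within 1.5 mm of home and the clamp is swung back (above 2.1 rad) (x of tin in the frame of riser_spot between -0.03 and 0.03 m and y of tin in the frame of riser_spot between -0.01 and 0.01 m and z of tin in the frame of riser_spot between -0.003 and 0.003 m and angle between the x axis of tin and the x axis of riser, either way round below 0.2 rad and angle between tin's own z axis and vertical below 0.08 rad and linear speed of tin below 0.02 m/s and contact force between tin and round_tin below 0.1 N and value of joint lid below 0.0015 m and value of joint clamp above 2.1 rad and contact force between the fingers and tin below 0.3 N); the robot touches nothing.
It fails at once if the tin is tipped over (more than 0.6 rad) (angle between tin's own z axis and vertical above 0.6 rad).
It fails at once if the lid is pressed by the gripper or arm (over 3 N) (contact force between any of the fingers, the arm and lid above 3 N).
It fails at once if one of the other goods (round tin, jars, house-shaped tin, price card, scoop) is shifted by more than 25 mm (distance of any of round_tin, jar, honey_a, honey_b, house_tin, card, scoop from where it was at the start of the episode above 0.025 m).
It also fails if it takes over 72 s, if anything falls off the work surface, if the arm or the gripper's body presses on something with over 40 N, if the wrist force passes 120 N, or if a joint passes its speed limit or range.

### The arm

A 6-joint arm with a two-finger parallel gripper is mounted at the origin on the work surface. World frame = base frame: x ahead of the robot, y to its left, z up, the work surface at z = 0. Lengths are in mm, angles in rad, forces in N, time in s.
With the tool pointing down it reaches from about 375 to 925 mm from the base axis. Payload 5.7 kg.
Tool frame: the origin (TCP) lies midway between the tips of the shut fingers; the grasp point (between the pads) lies 19 mm behind it (pinch_z is the distance from the TCP to the grasp point, in mm); z points along the fingers, y is the line along which they close (so a half turn about z gives the same grasp; the last joint's range is limited). The gripper opens to 85 mm and grips with 20 to 120 N. Pads are 22 mm wide; open, the fingers measure 114 mm over their backs; the gripper's body (76 mm by 85 mm) begins 54 mm behind the grasp point. The pads swing forward as they close: fully open they stand 13 mm farther back than shut.
Start: joints at [1.175, 0.359, 1.51, -0, 1.272, -0.115], TCP at [166.268, 576.47, 231.267] pointing down, gripper open.
Joint ranges: [-2.97, 2.97], [-1.01, 2.36], [0.21, 2.38], [-0.96, 4.11], [0.2, 2.71], [-2.98, 2.98]. Speed limits (rad/s): [2.39, 2.39, 3.14, 3.14, 3.14, 3.14].

### API

Orientations are given as a unit quaternion [x, y, z, w].
In Python, from rig import observe, grab_frame, camera_params, job_done, pinch_z gives the robot as it stands. The module is installed in compiled form; this text tells all that it offers.
- The arm moves only by the shell command python3 -m inch 'ROWS' [FORCE]. ROWS is JSON, a list of rows, each a list of 7 numbers: the opening, from 0 (shut) to 1 (fully open), then the shift along the tool's x, y, z in mm, then the turn, a rotation vector about the tool's x, y, z in rad. A call has 1 to 5 rows; each row shifts and turns the commanded pose from where the row before left it, along the tool's axes as they then stand; what a row does not reach is not made up. A row lasts 1/8 s, in which the tool goes at most 62.5 mm and 10.7 degrees, less where a joint would pass 70% of its speed; a pose out of reach is approached as far as the arm can. A call with a gripper value outside its range is refused whole. The fingers move at their own pace and stop on an object; FORCE is the grip in N (left out, the last holds). Time passes only in rows, so rows that do not move let the fingers close. It gives the time, the measured TCP pose, the force, the opening and the grip force at its end, in the units of the state.
- observe(): the state, without advancing time (a new reading comes with each control period).
- grab_frame(name): name is "side" or "top"; returns the picture (384x512x3 uint8, red, green, blue); there is no depth.
- camera_params(name): a dict with "mtx" (3x3 intrinsics, pixels), "k1" (the pictures are not rectified: a ray, as slopes to the right and down, at radius r is drawn at 1 + k1 r^2 times it, then the intrinsics apply), "position" and "rotation" of the camera in the world. Camera axes: x right, y down, z forward; pixel columns grow to the right and rows downward; lengths in mm; the calibration is good to about 2 mm. A picture is of the moment at which its call begins. camera_params takes no time and is no camera call.
- job_done(): hands the job in; it is judged then, once.
The state is a dict: "time": time; "joint_pos": joint angles; "qd": joint speeds; "effort": joint torques, N m; "tcp_pos": TCP position; "ee_rot": TCP orientation; "ft_force": force on the tool from outside, world axes, zero at the start; "torque": the same for the moment, N m; "width": opening from 0.0 (shut) to 1.0 (fully open); "gripper_force": force on a finger pad.
Only numpy, scipy, OpenCV 4.12 (cv2) and the standard library are available. Lean on these libraries where they do the work, as an engineer would, in place of code of your own. Each camera call takes 0.05 s, during which the arm holds its last target. There are 200 camera calls.

## Working session

There is one attempt and no reset: what is moved stays moved. The work goes in short steps, Python scripts to look and compute and a shell command to move; the robot and the scene stay as the last step left them, time stands still between calls to the robot, and variables do not carry over. Pictures are saved under pics/ and viewed, at most 10 in all, crops included, and the job is handed in when it is done.

```bash
mkdir -p pics
python3 - <<'E'
from rig import *
import cv2,numpy as np
for n in("top","side"):
    f=grab_frame(n); cv2.imwrite(f"pics/{n}0.png",f[:,:,::-1]); 
    cv2.imwrite(f"pics/{n}0b.png",cv2.resize(f[:,:,::-1],(800,600),interpolation=cv2.INTER_CUBIC)); print(n,camera_params(n))
print(observe(),pinch_z)
E
```

```text
top {'mtx': array([[433.24258261,   0.        , 254.68144652],
       [  0.        , 433.24258261, 197.57686587],
       [  0.        ,   0.        ,   1.        ]]), 'k1': -0.1389720182923751, 'position': array([ 397.18015703,   40.84057618, 1136.34844887]), 'rotation': array([-0.69937705,  0.71263806, -0.03552143,  0.04191612])}
side {'mtx': array([[400.13155941,   0.        , 257.7931843 ],
       [  0.        , 400.13155941, 194.62562851],
       [  0.        ,   0.        ,   1.        ]]), 'k1': -0.13727352167355436, 'position': array([ 307.26159463, -877.97333607,  995.60575847]), 'rotation': array([ 0.91424687, -0.10859105,  0.05248588, -0.38678919])}
{'time': 0.1, 'joint_pos': array([ 1.17486728e+00,  3.59430729e-01,  1.51130679e+00, -3.81754766e-05,
        1.27251573e+00, -1.15128729e-01]), 'qd': array([ 0.00125847, -0.00223582, -0.00148527,  0.00043663, -0.00029788,
        0.00065419]), 'effort': array([-1.57140507e-04, -5.28658676e+01, -2.79351264e+01, -9.51918651e-05,
        4.99671703e-03, -1.20306521e-05]), 'tcp_pos': array([166.07596192, 575.92521021, 230.54561588]), 'ee_rot': array([ 1.39933732e-01,  9.90160523e-01, -8.07946891e-04, -1.92215424e-04]), 'ft_force': array([-1.16180799, -0.32380082, -0.15824528]), 'torque': array([0.00649605, 0.04997542, 0.05241367]), 'gripper_force': 0.0, 'width': 1.0009107871982934} 18.700000000000003
```

View pics/top0b.png

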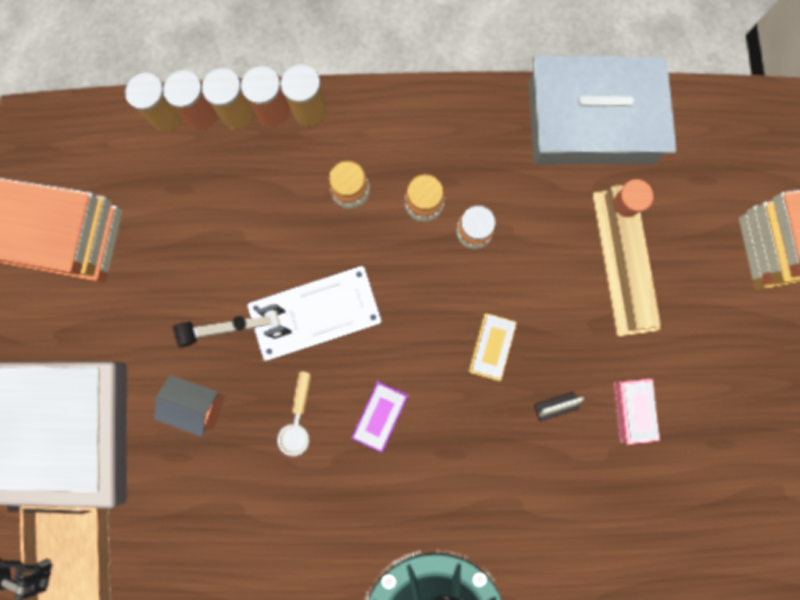

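View pics/side0b.png

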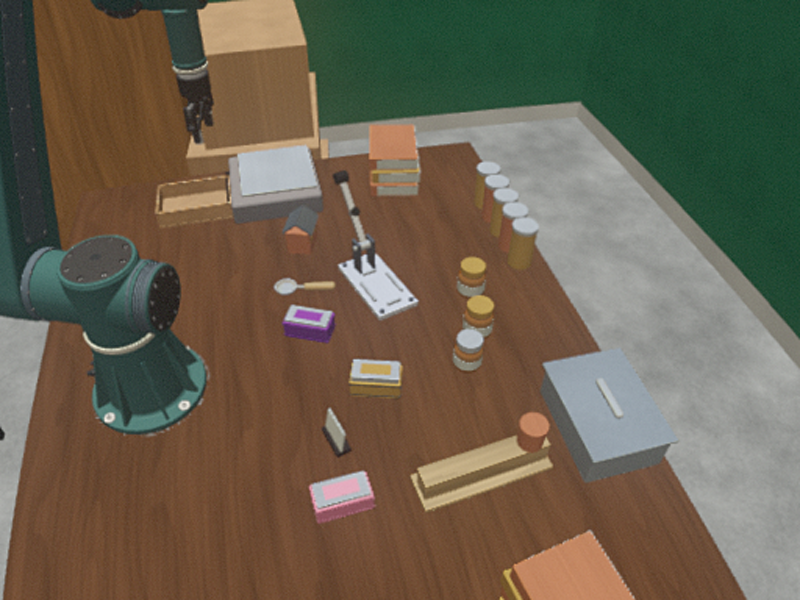

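```bash
cat > h.py <<'E'
import numpy as np,cv2
from rig import *
from scipy.spatial.transform import Rotation as R
def ray(n,p):
    c=camera_params(n); u=cv2.undistortPoints(np.float64(p).reshape(-1,1,2),c["mtx"],np.array([c["k1"],0,0,0.]))[:,0]
    d=R.from_quat(c["rotation"]).apply(np.c_[u,np.ones(len(u))]); return c["position"],d
def onz(n,p,z):
    o,d=ray(n,p); return o+d*((z-o[2])/d[:,2:])
def proj(n,P):
    c=camera_params(n); Ri=R.from_quat(c["rotation"]).inv(); q=Ri.apply(np.atleast_2d(P)-c["position"])
    return cv2.projectPoints(q,np.zeros(3),np.zeros(3),c["mtx"],np.array([c["k1"],0,0,0.]))[0][:,0]
def crop(f,x,y,w,h,s):
    return cv2.resize(f[y:y+h,x:x+w,::-1],None,fx=s,fy=s,interpolation=cv2.INTER_CUBIC)
E
python3 - <<'E'
from h import *
f=cv2.imread("pics/top0.png")[:,:,::-1]
L=np.vstack([crop(f,152,165,100,75,4),crop(f,265,185,100,75,4)])
cv2.imwrite("pics/m.png",np.hstack([L,crop(f,365,105,80,120,5)]))
E
```

```text
(no output)
```

View pics/m.png

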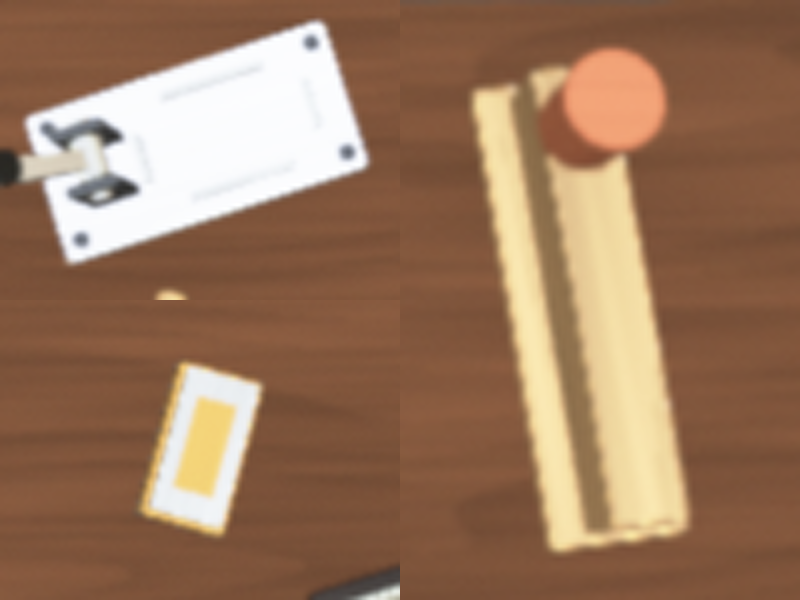

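```bash
python3 - <<'E'
from h import *
f=cv2.imread("pics/top0.png")[:,:,::-1]
def un(p,x,y,s): return (np.float64(p)+.5)/s-.5+[x,y]
P=onz("top",un([(27,118),(323,20),(369,165),(70,264)],152,165,4),15)
e=np.linalg.norm(np.diff(np.vstack([P,P[:1]]),axis=0),axis=1); print("plate",P.round(1).tolist(),e)
hinge=((P[0]+P[3])-(P[1]+P[2]))/2; w=(P[0]-P[3]+P[1]-P[2])/2
v=hinge/np.linalg.norm(hinge); w/=np.linalg.norm(w)
print("yaxis ang",np.arctan2(v[1],v[0]),"from w",np.arctan2(w[0],-w[1]),"nest",P.mean(0)-22*v)
# knob
for n,k in(("top",None),("side",None)):
  pass
# tin, lid
sub=f[185:260,265:345]; h=cv2.cvtColor(np.ascontiguousarray(sub),cv2.COLOR_RGB2HSV)
lid=((h[...,1]<60)&(h[...,2]>150)).astype(np.uint8)
n,l,s,c=cv2.connectedComponentsWithStats(lid); i=1+s[1:,4].argmax(); m=(l==i).astype(np.uint8)
ct=max(cv2.findContours(m,0,1)[0],key=cv2.contourArea); 
b=cv2.boxPoints(cv2.minAreaRect(ct))+[265,185]
B=onz("top",b,56); print("lid",B.round(1).tolist(),B.mean(0)); 
d=B[[1,2,3,0]]-B; print([(np.linalg.norm(x).round(1),np.arctan2(x[1],x[0]).round(3)) for x in d])
# side: lid centre
g=cv2.imread("pics/side0.png")[:,:,::-1]; x0,y0=215,220
h=cv2.cvtColor(np.ascontiguousarray(g[y0:265,x0:265]),cv2.COLOR_RGB2HSV)
m=((h[...,1]<60)&(h[...,2]>120)).astype(np.uint8)
ct=max(cv2.findContours(m,0,1)[0],key=cv2.contourArea); hull=cv2.convexHull(ct); M=cv2.moments(hull)
pc=np.array([M["m10"]/M["m00"]+x0,M["m01"]/M["m00"]+y0]); print("side lid",pc,onz("side",pc,56))
# ledge
q=un([(530,70),(608,530),(617,150),(687,522)],365,105,5); Q=onz("top",q,60); print("ledge",Q.round(1).tolist())
for a,b_ in((1,0),(3,2)):
  x=Q[a]-Q[b_]; print(np.arctan2(x[1],x[0]))
E
python3 - <<'E'
import sys; sys.path.insert(0,'.')
from h import *
f=cv2.imread("pics/top0.png")[:,:,::-1];g=cv2.imread("pics/side0.png")[:,:,::-1]
L=np.vstack([crop(f,100,185,80,60,5),crop(g,195,95,80,60,5)])
Rr=np.vstack([crop(g,258,255,100,75,4),crop(g,195,150,100,75,4)])
cv2.imwrite("pics/m2.png",np.hstack([L,Rr]))
E
```

```text
plate [[534.7, 303.0, 15.0], [595.6, 107.1, 15.0], [499.5, 78.4, 15.0], [438.4, 274.2, 15.0]] [205.16640682 100.33901965 205.1428115  100.49962235]
yaxis ang 1.8727943976306847 from w 1.8615189679112167 nest [523.57788501 169.65761562  15.        ]
lid [[415.9, -65.4, 56.0], [504.9, -92.9, 56.0], [491.3, -138.3, 56.0], [402.4, -110.3, 56.0]] [ 453.62792366 -101.71252074   56.        ]
[(np.float64(93.2), np.float64(-0.3)), (np.float64(47.3), np.float64(-1.862)), (np.float64(93.2), np.float64(2.837)), (np.float64(46.9), np.float64(1.279))]
side lid [240.01019108 236.44118896] [[ 453.7516158  -103.43177112   56.        ]]
ledge [[715.3, -527.0, 60.0], [470.2, -549.3, 60.0], [671.8, -572.7, 60.0], [473.2, -594.9, 60.0]]
-3.0506868612325
-3.030281725055139
```

View pics/m2.png

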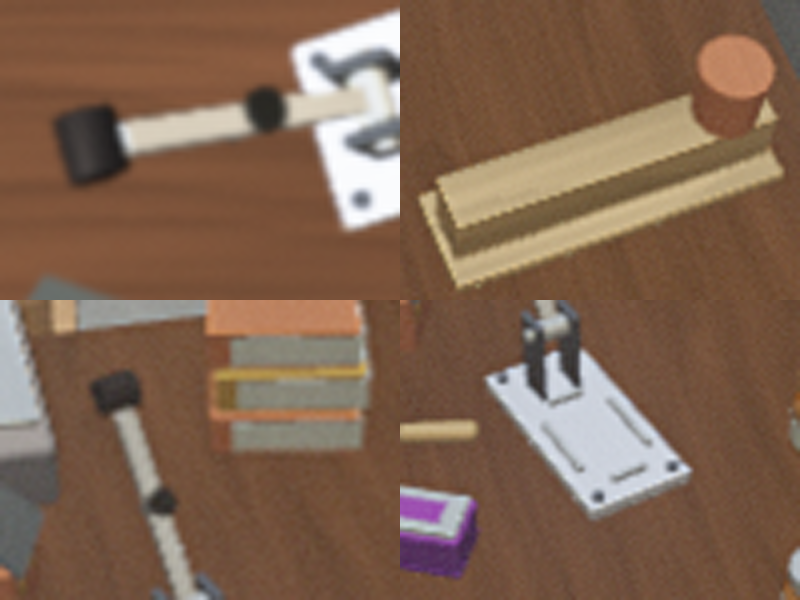

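```bash
cat >> h.py <<'E'
def go(x,y,z,phi):
    "shift and turn left in tool axes; phi = world angle of tool y"
    s=observe(); r=R.from_quat(s["ee_rot"]); ty=r.apply([0,1,0]); p=np.arctan2(ty[1],ty[0])
    print("tcp",s["tcp_pos"].round(1),"phi",p.round(3),"tilt",r.apply([0,0,1]).round(4),"w",round(s["width"],3),"t",s["time"],"F",s["ft_force"].round(1))
    print("shift",r.inv().apply(np.array([x,y,z])-s["tcp_pos"]).round(1),"turn z",round(p-phi,3))
E
python3 - <<'E'
from h import *
q=(np.float64([(437,180),(460,228),(777,118)])-[400,0]+.5)/4-.5+[258,255]
print("ledge side",onz("side",q,60).round(1).tolist())
print("round side",onz("side",(np.float64([(735,67)])-[400,0]+.5)/4-.5+[258,255],112), "top",onz("top",(np.float64([(615,100)])-[400,0]+.5)/5-.5+[365,105],112))
print("round top2",onz("top",(np.float64([(615,100)])+.5-[400,0])/5-.5+[365,105],112))
E
python3 -m inch '[[1,-33,-34,0,0,0,0],[1,-33,-34,0,0,0,0],[1,-33,-34,0,0,0,0],[1,-33,-34,0,0,0,0],[1,-33,-34,0,0,0,0]]' 30
python3 -m inch '[[1,-33,-34,0,0,0,0],[1,-33,-34,0,0,0,0],[1,-33,-34,0,0,0,0],[1,0,0,0,0,0,0.02]]'
python3 -c "
from h import *
go(453.7,-102.2,130,1.271)"
```

```text
ledge side [[476.7, -338.1, 60.0], [482.2, -376.5, 60.0], [718.3, -347.6, 60.0]]
round side [[ 683.6265353  -332.26960052  112.        ]] top [[ 683.99968692 -331.96695257  112.        ]]
round top2 [[ 683.99968692 -331.96695257  112.        ]]
time: 0.72
tcp_pos: [278.0, 365.9, 231.0]
ee_rot: [0.14, 0.99, -0.0, -0.0]
ft_force: [0.4, 0.8, -0.1]
width: 0.996
gripper_force: 0.0
time: 1.23
tcp_pos: [345.5, 239.6, 231.1]
ee_rot: [0.152, 0.988, -0.0, 0.0]
ft_force: [0.7, 0.3, 0.1]
width: 0.997
gripper_force: 0.0
tcp [345.5 239.6 231.1] phi 1.265 tilt [-1.e-04 -1.e-03 -1.e+00] w 0.997 t 1.225 F [0.7 0.3 0.1]
shift [-206.1 -293.3  101.5] turn z -0.006
```

```bash
python3 - <<'E'
from h import *
q=(np.float64([(530,70),(608,530),(617,150),(687,522)])-[400,0]+.5)/5-.5+[365,105]; Q=onz("top",q,60); print("ledge",Q.round(1).tolist())
for a,b in((1,0),(3,2)):
  x=Q[b]-Q[a]; print(np.arctan2(x[1],x[0]))
E
python3 -m inch '[[1,-29.5,-42,14.5,0,0,0],[1,-29.5,-42,14.5,0,0,0],[1,-29.5,-42,14.5,0,0,0],[1,-29.5,-42,14.5,0,0,0],[1,-29.5,-42,14.5,0,0,0]]'
python3 -m inch '[[1,-29.5,-42,14.5,0,0,0],[1,-29,-41,14.5,0,0,0],[1,0,0,0,0,0,0]]'
python3 -c "
from h import *
go(453.7,-102.2,9.5,1.271)"
```

```text
ledge [[714.8, -306.6, 60.0], [475.2, -332.7, 60.0], [671.9, -350.0, 60.0], [478.3, -374.5, 60.0]]
0.10874661488439205
0.12583415634637835
time: 1.85
tcp_pos: [423.6, -2.9, 158.4]
ee_rot: [0.15, 0.989, 0.0, 0.0]
ft_force: [0.7, 0.4, -0.0]
width: 0.998
gripper_force: 0.0
time: 2.22
tcp_pos: [455.9, -100.9, 128.9]
ee_rot: [0.152, 0.988, -0.0, 0.0]
ft_force: [-0.1, 1.6, 0.5]
width: 0.998
gripper_force: 0.0
tcp [ 455.9 -100.9  128.9] phi 1.266 tilt [ 0.e+00 -2.e-04 -1.e+00] w 0.998 t 2.225 F [-0.1  1.6  0.5]
shift [  1.7  -1.9 119.4] turn z -0.005
```

```bash
python3 -m inch '[[1,1.7,-1.9,40,0,0,0],[1,0,0,40,0,0,0],[1,0,0,30,0,0,0],[1,0,0,9.4,0,0,0],[1,0,0,0,0,0,0]]'
python3 -m inch '[[0.3,0,0,0,0,0,0],[0.3,0,0,0,0,0,0],[0.3,0,0,0,0,0,0],[0.3,0,0,0,0,0,0],[0.3,0,0,0,0,0,0]]' 30
python3 -c "
from h import *
go(453.7,-102.2,9.5,1.271)
f=grab_frame('side');cv2.imwrite('pics/g.png',crop(f,180,180,130,100,6))"
```

```text
time: 2.85
tcp_pos: [452.1, -99.2, 10.4]
ee_rot: [0.149, 0.989, 0.0, -0.001]
ft_force: [-0.5, 0.0, 0.6]
width: 0.996
gripper_force: 0.0
time: 3.48
tcp_pos: [453.2, -100.6, 11.6]
ee_rot: [0.15, 0.989, -0.0, 0.001]
ft_force: [-0.0, 1.2, 6.0]
width: 0.629
gripper_force: 31.4
tcp [ 453.2 -100.6   11.6] phi 1.27 tilt [ 2.3e-03 -9.0e-04 -1.0e+00] w 0.629 t 3.475 F [-0.   1.2  6. ]
shift [-0.9 -1.4  2.1] turn z -0.001
```

View pics/g.png

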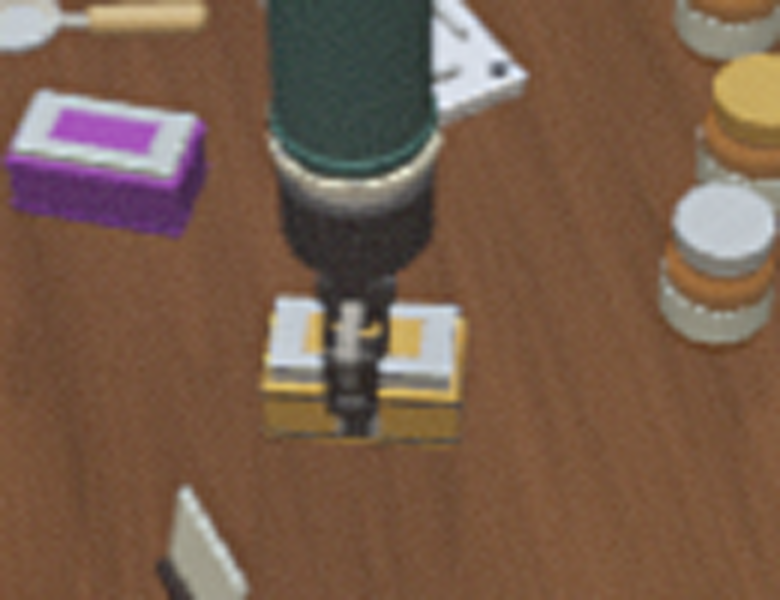

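```bash
python3 -m inch '[[0.3,0,0,-8,0,0,0],[0.3,0,0,-40,0,0,0],[0.3,0,0,-50,0,0,0],[0.3,0,0,-20,0,0,0.1],[0.3,0,0,0,0,0,0.17]]'
python3 -m inch '[[0.3,0,0,0,0,0,0.17],[0.3,0,0,0,0,0,0.17],[0.3,0,0,0,0,0,0.17],[0.3,0,0,0,0,0,0.17],[0.3,0,0,0,0,0,0.025]]'
python3 -c "
from h import *
print(onz('top',(np.float64([(228,131.5)])+.5)/4-.5+[152,165],21))
go(523.4,170.1,130,.296)"
```

```text
time: 4.15
tcp_pos: [453.4, -100.7, 131.0]
ee_rot: [0.284, 0.959, -0.0, 0.002]
ft_force: [0.3, 0.6, -4.1]
width: 0.627
gripper_force: 34.1
time: 4.78
tcp_pos: [451.9, -100.1, 128.8]
ee_rot: [0.595, 0.803, -0.0, -0.0]
ft_force: [-0.6, 0.3, -3.5]
width: 0.629
gripper_force: 34.0
[[522.48524001 169.40873707  21.        ]]
tcp [ 451.9 -100.1  128.8] phi 0.295 tilt [-2.e-04  0.e+00 -1.e+00] w 0.629 t 4.775 F [-0.6  0.3 -3.5]
shift [237.7 147.   -1.2] turn z -0.001
```

```bash
python3 -m inch '[[0.3,39.6,24.5,0,0,0,0],[0.3,39.6,24.5,0,0,0,0],[0.3,39.6,24.5,0,0,0,0],[0.3,39.6,24.5,0,0,0,0],[0.3,39.6,24.5,0,0,0,0]]'
python3 -m inch '[[0.3,39.6,24.5,0,0,0,0],[0.3,0,0,0,0,0,0],[0.3,0,0,50,0,0,0],[0.3,0,0,15,0,0,0],[0.3,0,0,0,0,0,0]]'
python3 - <<'E'
from h import *
f=grab_frame('top');cv2.imwrite('pics/n1.png',np.hstack([crop(f,152,155,100,90,4),crop(grab_frame('side'),195,150,100,90,4)]))
go(523.2,170,26,.296)
E
```

```text
time: 5.4
tcp_pos: [511.9, 126.3, 128.6]
ee_rot: [0.594, 0.804, -0.0, 0.0]
ft_force: [-0.3, -0.7, -3.4]
width: 0.631
gripper_force: 34.0
time: 6.02
tcp_pos: [522.4, 168.9, 62.6]
ee_rot: [0.595, 0.803, -0.001, -0.001]
ft_force: [0.2, -0.3, -3.3]
width: 0.628
gripper_force: 34.0
tcp [524.6 169.5  64.3] phi 0.295 tilt [ 0.001  0.    -1.   ] w 0.631 t 6.125 F [ 0.4 -1.1 -3.2]
shift [ 0.9 -1.2 38.3] turn z -0.001
```

View pics/n1.png

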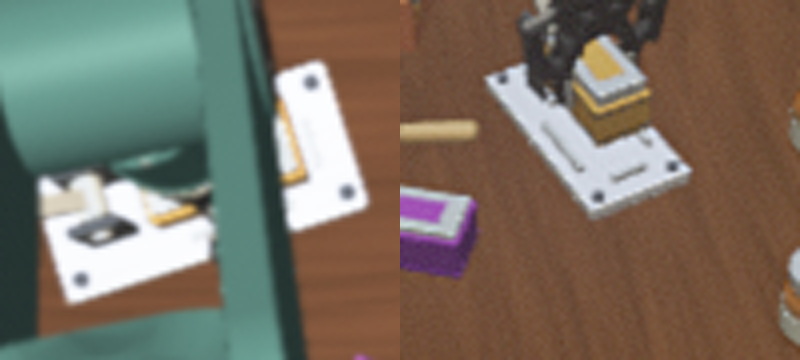

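```bash
python3 -m inch '[[0.3,0,0,20,0,0,0],[0.3,0,0,10,0,0,0],[0.3,0,0,4,0,0,0],[0.3,0,0,0,0,0,0]]'
python3 -m inch '[[0.3,0,0,2,0,0,0],[0.3,0,0,1.5,0,0,0],[0.3,0,0,0,0,0,0]]'
```

```text
time: 6.62
tcp_pos: [524.1, 169.8, 29.7]
ee_rot: [0.596, 0.803, 0.0, 0.0]
ft_force: [0.4, -0.7, -2.8]
width: 0.627
gripper_force: 34.0
time: 7.0
tcp_pos: [524.2, 170.0, 26.7]
ee_rot: [0.595, 0.803, 0.0, 0.0]
ft_force: [-0.8, 0.9, 3.6]
width: 0.628
gripper_force: 35.0
```

```bash
python3 -m inch '[[1,0,0,0,0,0,0],[1,0,0,0,0,0,0],[1,0,0,0,0,0,0],[1,0,0,0,0,0,0],[1,0,0,-15,0,0,0]]'
python3 -m inch '[[1,0,0,-50,0,0,0],[1,0,0,-55,0,0,0],[1,0,0,-55,0,0,0],[1,0,0,-55,0,0,0],[1,0,0,0,0,0,0]]'
python3 - <<'E'
from h import *
cv2.imwrite('pics/n2.png',np.hstack([crop(grab_frame('top'),100,155,150,100,3),crop(grab_frame('side'),210,150,70,60,5)]) if 0 else crop(grab_frame('side'),200,140,100,80,7))
go(469.9,345.3,260,.296)
E
```

```text
time: 7.62
tcp_pos: [522.8, 169.6, 40.5]
ee_rot: [0.596, 0.803, -0.001, -0.001]
ft_force: [0.3, 0.5, -0.7]
width: 1.0
gripper_force: 0.0
time: 8.25
tcp_pos: [527.0, 170.5, 262.1]
ee_rot: [0.595, 0.803, 0.004, 0.004]
ft_force: [-0.1, 0.1, -0.5]
width: 0.997
gripper_force: 0.0
tcp [525.3 170.2 259.2] phi 0.295 tilt [ 0.006   0.0011 -1.    ] w 1.001 t 8.3 F [-0.2 -0.6 -0.7]
shift [183.7  -2.   -0.9] turn z -0.001
```

View pics/n2.png

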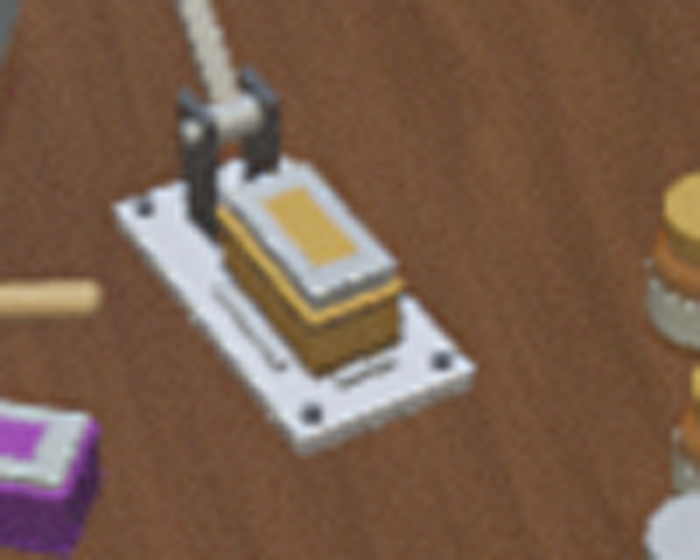

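```bash
python3 - <<'E'
from h import *
o1,d1=ray('top',[(118.0,213.6)]);o2,d2=ray('side',[(218,113)])
d1=d1[0]/np.linalg.norm(d1);d2=d2[0]/np.linalg.norm(d2)
s=np.linalg.lstsq(np.c_[d1,-d2],o2-o1,rcond=None)[0]; print(o1+s[0]*d1,o2+s[1]*d2)
E
python3 -m inch '[[1,46,-0.5,0,0,0,0],[1,46,-0.5,0,0,0,0],[1,46,-0.5,0,0,0,0],[1,46,-0.5,0,0,0,0],[1,0,0,0,0,0,0]]'
python3 -c "
from h import *
go(469.9,345.3,197,.296)"
```

```text
[469.48443637 345.71564503 213.78237044] [471.31814823 345.52035495 213.86154758]
time: 8.93
tcp_pos: [466.3, 347.4, 254.4]
ee_rot: [0.594, 0.804, -0.001, -0.001]
ft_force: [0.3, -0.7, 0.7]
width: 1.004
gripper_force: 0.0
tcp [466.3 347.4 254.4] phi 0.299 tilt [-2.9e-03 -7.0e-04 -1.0e+00] w 1.004 t 8.925 F [ 0.3 -0.7  0.7]
shift [-3.1  3.  57.3] turn z 0.003
```

```bash
python3 -m inch '[[1,-2.5,2,20,0,0,0],[1,0,0,25,0,0,0],[1,0,0,16,0,0,0],[1,0,0,0,0,0,0]]'
python3 -m inch '[[0.2,0,0,0,0,0,0],[0.2,0,0,0,0,0,0],[0.2,0,0,0,0,0,0],[0.2,0,0,0,0,0,0],[0.2,0,0,0,0,0,0]]' 30
python3 -m inch '[[0.2,0,0,0,0,0,0],[0.2,0,0,0,0,0,0],[0.2,0,0,0,0,0,0]]'
python3 - <<'E'
from h import *
go(470.2,345.5,192,.296)
h=np.array([500.0,246.1,85])
# arc increments
a=np.r_[2.25,2.1:-.01:-.15,-0.03]; p=np.c_[-165*np.cos(a),-165*np.sin(a)]
for i in range(1,len(a)): print(a[i].round(2),(p[i]-p[i-1]).round(1))
E
```

```text
time: 9.43
tcp_pos: [470.0, 342.2, 193.1]
ee_rot: [0.596, 0.803, -0.002, -0.001]
ft_force: [-0.3, -0.5, 0.4]
width: 0.998
gripper_force: 0.0
time: 10.05
tcp_pos: [470.6, 343.5, 195.8]
ee_rot: [0.595, 0.803, -0.0, -0.0]
ft_force: [-3.7, -1.7, 5.4]
width: 0.349
gripper_force: 32.9
time: 10.42
tcp_pos: [470.6, 343.5, 195.8]
ee_rot: [0.595, 0.803, -0.0, -0.0]
ft_force: [-3.4, -1.9, 4.5]
width: 0.348
gripper_force: 32.9
tcp [470.6 343.5 195.8] phi 0.295 tilt [-4.e-04 -1.e-04 -1.e+00] w 0.348 t 10.425 F [-3.4 -1.9  4.5]
shift [2.1 0.2 3.8] turn z -0.001
2.1 [-20.3 -14. ]
1.95 [-22.2 -10.8]
1.8 [-23.6  -7.4]
1.65 [-24.4  -3.8]
1.5 [-24.7  -0.1]
1.35 [-24.5   3.6]
1.2 [-23.7   7.2]
1.05 [-22.3  10.7]
0.9 [-20.5  13.9]
0.75 [-18.2  16.8]
0.6 [-15.5  19.3]
0.45 [-12.4  21.4]
0.3 [-9.1 23. ]
0.15 [-5.5 24.1]
0.0 [-1.9 24.7]
-0.03 [0.1 4.9]
```

```bash
python3 -m inch '[[0.2,-20.3,0,-14,0,0,0],[0.2,-22.2,0,-10.8,0,0,0],[0.2,-23.6,0,-7.4,0,0,0],[0.2,-24.4,0,-3.8,0,0,0],[0.2,0,0,0,0,0,0]]'
python3 -m inch '[[0.2,-24.7,0,0,0,0,0],[0.2,-24.5,0,3.6,0,0,0],[0.2,-23.7,0,7.2,0,0,0],[0.2,-22.3,0,10.7,0,0,0],[0.2,0,0,0,0,0,0]]'
python3 -c "
from h import *
a=1.05;h=np.array([500.0,246.1]);k=h-165*np.cos(a)*np.array([-.292,.956]);go(*k,85+165*np.sin(a)-18,.296)"
```

```text
time: 11.05
tcp_pos: [497.6, 255.5, 232.0]
ee_rot: [0.596, 0.803, -0.0, 0.0]
ft_force: [-4.3, -0.7, 6.2]
width: 0.346
gripper_force: 33.3
time: 11.68
tcp_pos: [525.8, 164.0, 209.4]
ee_rot: [0.596, 0.803, -0.001, 0.001]
ft_force: [-0.7, -4.9, 4.7]
width: 0.348
gripper_force: 33.3
tcp [525.8 164.  209.4] phi 0.294 tilt [ 6.0e-04 -2.1e-03 -1.0e+00] w 0.348 t 11.675 F [-0.7 -4.9  4.7]
shift [ 4.  -0.7 -0.8] turn z -0.002
```

```bash
python3 -m inch '[[0.2,-19,0,13.9,0,0,0],[0.2,-17.5,0,16.8,0,0,0],[0.2,-15,0,19.3,0,0,0],[0.2,-12.4,0,21.4,0,0,0],[0.2,0,0,0,0,0,0]]'
python3 -m inch '[[0.2,-9.1,0,23,0,0,0],[0.2,-3,0,12,0,0,0],[0.2,-2.5,0,12,0,0,0],[0.2,-1.5,0,12,0,0,0],[0.2,0,0,0,0,0,0]]'
python3 -c "
from h import *
a=0;h=np.array([500.0,246.1]);k=h-165*np.cos(a)*np.array([-.292,.956]);go(*k,85+165*np.sin(a)-18,.296)"
```

```text
time: 12.3
tcp_pos: [545.0, 101.7, 137.5]
ee_rot: [0.595, 0.803, -0.002, 0.002]
ft_force: [0.0, -12.8, 5.2]
width: 0.346
gripper_force: 33.2
time: 12.92
tcp_pos: [549.5, 87.1, 78.6]
ee_rot: [0.595, 0.804, -0.001, 0.002]
ft_force: [2.2, -13.5, 0.0]
width: 0.347
gripper_force: 32.6
tcp [549.5  87.1  78.6] phi 0.296 tilt [ 0.0013 -0.004  -1.    ] w 0.347 t 12.925 F [  2.2 -13.5   0. ]
shift [ 1.6 -0.9 11.6] turn z 0.0
```

```bash
python3 -m inch '[[0.2,-2.5,0,3,0,0,0],[0.2,-0.5,0,4,0,0,0],[0.2,0,0,3,0,0,0],[0.2,0,0,2,0,0,0],[0.2,0,0,0,0,0,0]]'
python3 -m inch '[[0.2,0,0,2,0,0,0],[0.2,0,0,2,0,0,0],[0.2,0,0,0,0,0,0]]'
python3 -m inch '[[0.2,0,0,2,0,0,0],[0.2,0,0,2,0,0,0],[0.2,0,0,0,0,0,0]]'
```

```text
time: 13.55
tcp_pos: [549.6, 86.7, 67.3]
ee_rot: [0.595, 0.803, 0.0, 0.0]
ft_force: [0.8, -1.2, 3.9]
width: 0.347
gripper_force: 33.2
time: 13.92
tcp_pos: [549.7, 86.6, 66.2]
ee_rot: [0.595, 0.803, 0.001, 0.001]
ft_force: [-8.2, -2.0, 31.9]
width: 0.345
gripper_force: 37.0
time: 14.3
tcp_pos: [549.9, 86.6, 64.6]
ee_rot: [0.595, 0.804, 0.001, 0.001]
ft_force: [-16.1, -3.4, 56.5]
width: 0.347
gripper_force: 41.0
```

```bash
python3 -m inch '[[0.2,0,0,-6.5,0,0,0],[0.2,1.9,0,-24.7,0,0,0],[0.2,5.5,0,-24.1,0,0,0],[0.2,9.1,0,-23,0,0,0],[0.2,12.4,0,-21.4,0,0,0]]'
python3 -m inch '[[0.2,15.5,0,-19.3,0,0,0],[0.2,18.2,0,-16.8,0,0,0],[0.2,20.5,0,-13.9,0,0,0],[0.2,22.3,0,-10.7,0,0,0],[0.2,0,0,0,0,0,0]]'
python3 -c "
from h import *
a=1.05;h=np.array([500.0,246.1]);k=h-165*np.cos(a)*np.array([-.292,.956]);go(*k,85+165*np.sin(a)-18,.296)"
```

```text
time: 14.92
tcp_pos: [541.2, 113.8, 159.5]
ee_rot: [0.596, 0.803, -0.0, 0.001]
ft_force: [2.5, -0.2, -1.1]
width: 0.344
gripper_force: 33.2
time: 15.55
tcp_pos: [518.2, 188.7, 221.1]
ee_rot: [0.595, 0.804, 0.0, 0.0]
ft_force: [-1.1, -5.0, 10.0]
width: 0.346
gripper_force: 34.7
tcp [518.2 188.7 221.1] phi 0.297 tilt [ 0.0012  0.     -1.    ] w 0.346 t 15.55 F [-1.1 -5.  10. ]
shift [-21.9  -0.7  10.9] turn z 0.001
```

```bash
python3 -m inch '[[0.2,23.7,0,-7.2,0,0,0],[0.2,24.5,0,-3.6,0,0,0],[0.2,24.7,0,0.1,0,0,0],[0.2,24.4,0,3.8,0,0,0],[0.2,0,0,0,0,0,0]]'
python3 -m inch '[[0.2,23.6,0,7.4,0,0,0],[0.2,22.2,0,10.8,0,0,0],[0.2,20.3,0,14,0,0,0],[0.2,0,0,0,0,0,0]]'
python3 -c "
from h import *
a=2.25;h=np.array([500.0,246.1]);k=h-165*np.cos(a)*np.array([-.292,.956]);go(*k,85+165*np.sin(a)-18,.296)"
```

```text
time: 16.18
tcp_pos: [489.0, 283.3, 226.6]
ee_rot: [0.595, 0.804, 0.001, -0.001]
ft_force: [-2.8, 2.4, 7.2]
width: 0.344
gripper_force: 34.4
time: 16.68
tcp_pos: [470.2, 344.6, 193.9]
ee_rot: [0.595, 0.804, -0.001, -0.0]
ft_force: [-3.6, -0.4, 6.2]
width: 0.347
gripper_force: 35.9
tcp [470.2 344.6 193.9] phi 0.297 tilt [-7.e-04 -8.e-04 -1.e+00] w 0.347 t 16.675 F [-3.6 -0.4  6.2]
shift [ 0.7 -0.3 -1.5] turn z 0.001
```

Release, rise, return above the nest.

```bash
python3 -m inch '[[1,0,0,0,0,0,0],[1,0,0,0,0,0,0],[1,0,0,0,0,0,0],[1,0,0,0,0,0,0],[1,0,0,-30,0,0,0]]'
python3 -m inch '[[1,0,0,-40,0,0,0],[1,-46,0,0,0,0,0],[1,-46,0,0,0,0,0],[1,-46,0,0,0,0,0],[1,-45,0,0,0,0,0]]'
python3 -m inch '[[1,0,0,0,0,0,0]]'
python3 - <<'E'
from h import *
cv2.imwrite('pics/n3.png',crop(grab_frame('side'),190,85,100,130,4.5))
go(523.3,169.8,26,.296)
E
```

```text
time: 17.3
tcp_pos: [469.4, 342.5, 222.0]
ee_rot: [0.596, 0.803, -0.003, -0.001]
ft_force: [0.1, -0.2, 0.7]
width: 0.997
gripper_force: 0.0
time: 17.92
tcp_pos: [524.7, 167.0, 264.2]
ee_rot: [0.596, 0.803, 0.0, 0.0]
ft_force: [0.5, 0.2, -0.0]
width: 1.001
gripper_force: 0.0
time: 18.05
tcp_pos: [525.2, 165.8, 264.2]
ee_rot: [0.597, 0.802, -0.0, 0.0]
ft_force: [-1.2, 0.5, -0.1]
width: 1.001
gripper_force: 0.0
tcp [524.6 167.3 264.1] phi 0.292 tilt [-1.e-04  2.e-04 -1.e+00] w 0.998 t 18.1 F [-0.8  0.4 -0. ]
shift [  2.7  -0.6 238.1] turn z -0.004
```

View pics/n3.png

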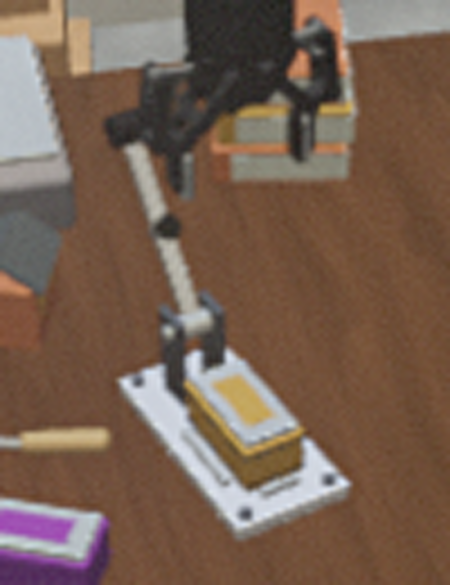

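```bash
python3 -m inch '[[1,2.7,-0.6,55,0,0,0],[1,0,0,55,0,0,0],[1,0,0,50,0,0,0],[1,0,0,45,0,0,0],[1,0,0,15,0,0,0]]'
python3 -m inch '[[1,0,0,10,0,0,0],[1,0,0,7,0,0,0],[1,0,0,0,0,0,0]]'
python3 -m inch '[[0.3,0,0,0,0,0,0],[0.3,0,0,0,0,0,0],[0.3,0,0,0,0,0,0],[0.3,0,0,0,0,0,0],[0.3,0,0,0,0,0,0]]' 30
python3 -c "
from h import *
go(523.3,169.8,150,.296)"
```

```text
time: 18.73
tcp_pos: [520.5, 171.7, 41.7]
ee_rot: [0.595, 0.804, -0.002, -0.002]
ft_force: [0.1, -0.4, 0.7]
width: 0.997
gripper_force: 0.0
time: 19.1
tcp_pos: [523.5, 171.1, 27.8]
ee_rot: [0.596, 0.803, 0.0, 0.0]
ft_force: [-0.3, -0.2, 0.9]
width: 0.996
gripper_force: 0.0
time: 19.73
tcp_pos: [523.7, 171.0, 28.0]
ee_rot: [0.596, 0.803, 0.001, 0.001]
ft_force: [-0.6, -0.1, 6.5]
width: 0.629
gripper_force: 32.9
tcp [523.7 171.   28. ] phi 0.295 tilt [ 1.7e-03  2.0e-04 -1.0e+00] w 0.629 t 19.725 F [-0.6 -0.1  6.5]
shift [  -1.1   -0.6 -122. ] turn z -0.001
```

```bash
python3 -m inch '[[0.3,0,0,-15,0,0,0],[0.3,0,0,-45,0,0,0],[0.3,0,0,-50,0,0,0],[0.3,0,0,-30,0,0,0],[0.3,0,0,0,0,0,-0.174]]'
python3 -m inch '[[0.3,0,0,0,0,0,-0.174],[0.3,0,0,0,0,0,-0.174],[0.3,0,0,0,0,0,-0.174],[0.3,0,0,0,0,0,-0.174],[0.3,0,0,0,0,0,-0.174]]'
python3 -m inch '[[0.3,0,0,0,0,0,-0.174],[0.3,0,0,0,0,0,-0.174],[0.3,0,0,0,0,0,0]]'
python3 -c "
from h import *
go(552.5,-346.6,165,1.688)
print(observe()['joint_pos'].round(2))"
```

```text
time: 20.35
tcp_pos: [524.5, 171.3, 170.6]
ee_rot: [0.522, 0.853, 0.002, 0.002]
ft_force: [0.1, 0.2, -3.8]
width: 0.621
gripper_force: 33.7
time: 20.98
tcp_pos: [522.1, 170.7, 167.4]
ee_rot: [0.113, 0.994, -0.0, -0.001]
ft_force: [-0.3, 0.4, -3.2]
width: 0.626
gripper_force: 33.6
time: 21.35
tcp_pos: [522.3, 170.8, 167.3]
ee_rot: [-0.057, 0.998, -0.0, -0.0]
ft_force: [-1.2, -0.4, -3.7]
width: 0.623
gripper_force: 33.6
tcp [522.3 170.8 167.3] phi 1.685 tilt [-7.e-04 -3.e-04 -1.e+00] w 0.623 t 21.35 F [-1.2 -0.4 -3.7]
shift [  29.2 -517.4    2.4] turn z -0.003
[ 0.19  0.36  1.69 -0.    1.09 -1.49]
```

```bash
python3 -m inch '[[0.3,2.9,-51.7,0,0,0,0],[0.3,2.9,-51.7,0,0,0,0],[0.3,2.9,-51.7,0,0,0,0],[0.3,2.9,-51.7,0,0,0,0],[0.3,2.9,-51.7,0,0,0,0]]'
python3 -m inch '[[0.3,2.9,-51.7,0,0,0,0],[0.3,2.9,-51.7,0,0,0,0],[0.3,2.9,-51.7,0,0,0,0],[0.3,2.9,-51.7,0,0,0,0],[0.3,2.9,-51.7,0,0,0,0]]'
python3 -m inch '[[0.3,0,0,0,0,0,0],[0.3,0,0,40,0,0,0],[0.3,0,0,35,0,0,0],[0.3,0,0,0,0,0,0]]'
python3 - <<'E'
from h import *
cv2.imwrite('pics/r1.png',np.hstack([crop(grab_frame('side'),258,235,100,110,4),crop(grab_frame('top'),355,105,100,110,4)]))
go(552.5,-346.6,73,1.688)
E
```

```text
time: 21.98
tcp_pos: [538.1, -89.1, 167.4]
ee_rot: [-0.056, 0.998, 0.0, -0.0]
ft_force: [0.3, -0.2, -2.6]
width: 0.627
gripper_force: 33.9
time: 22.6
tcp_pos: [553.6, -347.4, 167.2]
ee_rot: [-0.056, 0.998, 0.0, -0.0]
ft_force: [0.9, -0.8, -4.0]
width: 0.626
gripper_force: 33.9
time: 23.1
tcp_pos: [551.4, -343.2, 89.3]
ee_rot: [-0.057, 0.998, 0.003, -0.003]
ft_force: [-0.3, -0.1, -4.0]
width: 0.626
gripper_force: 34.1
tcp [ 554.2 -345.5   92.8] phi 1.686 tilt [-1.e-04  1.e-04 -1.e+00] w 0.63 t 23.2 F [ 0.5 -1.  -2.9]
shift [ 1.8 -0.9 19.8] turn z -0.002
```

View pics/r1.png

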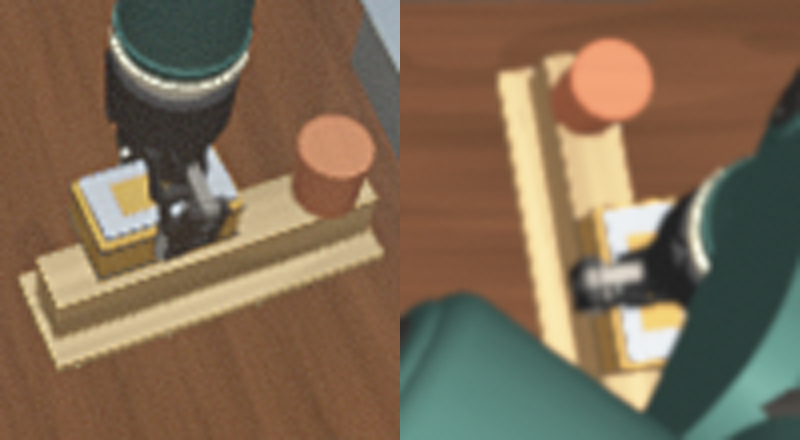

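```bash
python3 -m inch '[[0.3,0,-1,9,0,0,0],[0.3,0,0,6,0,0,0],[0.3,0,0,2,0,0,0],[0.3,0,0,0,0,0,0]]'
python3 -m inch '[[0.3,0,0,2,0,0,0],[0.3,0,0,1,0,0,0],[0.3,0,0,0,0,0,0]]'
```

```text
time: 23.7
tcp_pos: [554.1, -346.9, 75.1]
ee_rot: [-0.058, 0.998, 0.0, -0.0]
ft_force: [0.5, 0.1, -3.4]
width: 0.627
gripper_force: 34.3
time: 24.08
tcp_pos: [554.4, -347.2, 73.0]
ee_rot: [-0.058, 0.998, -0.0, 0.0]
ft_force: [-1.6, 1.3, 4.8]
width: 0.627
gripper_force: 35.1
```

```bash
python3 -m inch '[[1,0,0,0,0,0,0],[1,0,0,0,0,0,0],[1,0,0,0,0,0,0],[1,0,0,0,0,0,0],[1,0,0,-15,0,0,0]]'
python3 -m inch '[[1,0,0,-40,0,0,0],[1,0,0,-50,0,0,0],[1,0,50,-30,0,0,0],[1,0,55,0,0,0,0],[1,0,55,0,0,0,0]]'
python3 -m inch '[[1,0,55,0,0,0,0],[1,0,55,0,0,0,0],[1,0,0,0,0,0,0],[1,0,0,0,0,0,0]]'
python3 - <<'E'
from h import *
f=grab_frame('side');t=grab_frame('top')
cv2.imwrite('pics/r2.png',np.vstack([np.hstack([crop(f,258,240,100,75,4),crop(t,355,125,100,75,4)]),np.hstack([crop(f,180,85,133,100,3)[:300,:399],crop(t,100,155,100,75,4)])[:,:799] if 0 else np.hstack([crop(f,200,100,100,75,4),crop(t,100,165,100,75,4)])]))
h=cv2.cvtColor(np.ascontiguousarray(t),cv2.COLOR_RGB2HSV)
m=((h[...,1]<60)&(h[...,2]>150)).astype(np.uint8)[150:220,375:445]
ct=max(cv2.findContours(m,0,1)[0],key=cv2.contourArea); b=cv2.boxPoints(cv2.minAreaRect(ct))+[375,150]
B=onz('top',b,110); print(B.mean(0),[(np.linalg.norm(x).round(1),np.arctan2(x[1],x[0]).round(3)) for x in B[[1,2,3,0]]-B])
E
```

```text
time: 24.7
tcp_pos: [553.2, -346.2, 86.4]
ee_rot: [-0.058, 0.998, 0.001, -0.001]
ft_force: [1.1, -0.2, -0.1]
width: 1.003
gripper_force: 0.0
time: 25.32
tcp_pos: [535.9, -186.9, 209.0]
ee_rot: [-0.058, 0.998, -0.001, 0.001]
ft_force: [0.3, 0.3, -0.8]
width: 1.0
gripper_force: 0.0
time: 25.82
tcp_pos: [523.5, -79.1, 208.1]
ee_rot: [-0.059, 0.998, -0.001, 0.001]
ft_force: [0.5, 0.0, -1.2]
width: 1.002
gripper_force: 0.0
[ 556.84273915 -346.66609374  110.        ] [(np.float64(48.7), np.float64(-1.406)), (np.float64(94.1), np.float64(-3.024)), (np.float64(48.2), np.float64(1.725)), (np.float64(93.6), np.float64(0.123))]
```

View pics/r2.png

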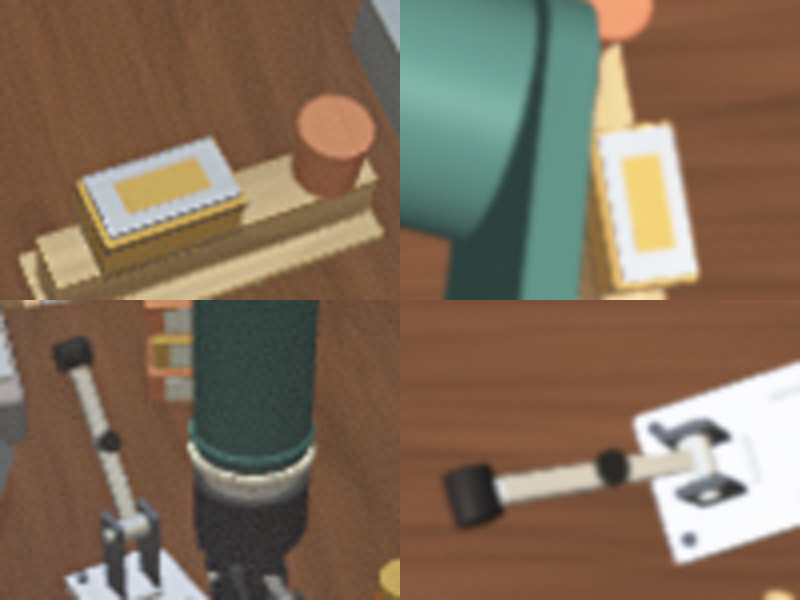

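The tin stands level on the ledge, about 4 mm along and 1 mm across from the target. It is clear of the round tin, its lid is home, and the clamp is fully back.

```bash
python3 -c "
from rig import *
print(job_done())"
```

```text
the job is handed in; nothing more can be done
None
```

I pressed the tin's lid home with the clamp, swung the clamp fully back, set the tin on the riser clear of the round tin, and handed the job in at about 26 s; no verdict was returned.

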